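Match replacement parts to a customer's old parts

ROBOT

A 6-joint arm with a two-finger parallel gripper is mounted at the origin on the work surface. World frame = base frame: x ahead of the robot, y to its left, z up, the work surface at z = 0. Lengths are in mm, angles in rad, forces in N, time in s.
With the tool pointing down it reaches from about 275 to 825 mm from the base axis. Payload 4.9 kg.
Tool frame: the origin (TCP) lies at the very end of the fingers, on their centre line; the grasp point (between the pads) lies 19 mm behind it; z points along the fingers, y is the line along which they close (so a half turn about z gives the same grasp; the last joint's range is limited). The gripper opens to 85 mm and grips with 20 to 120 N. Pads are 22 mm wide; open, the fingers measure 114 mm over their backs; the gripper's body (76 mm by 85 mm) begins 54 mm behind the grasp point. The pads swing forward as they close: fully open they stand 13 mm farther back than shut.
Start: joints at [-1.394, 0.326, -0.193, 1.052, 0, 1.437], TCP at [168.213, -523.663, 208.581] pointing down, gripper open.
Joint ranges: [-2.65, 2.65], [-0.97, 1.79], [-1.3, 1.35], [-1.93, 2.1], [-1.47, 1.37], [-3.14, 3.14]. Speed limits (rad/s): [2.57, 2.57, 3.14, 3.14, 3.14, 3.14].

INTERFACE

Orientations are given as [roll, pitch, yaw] about the fixed x, y, z axes, in that order (R = Rz(yaw) Ry(pitch) Rx(roll)).
In Python, from bench import bot, solve_ik, imaging gives the robot as it stands. Calls block until the motion is done:
- bot.move_ptp(position, orientation): joint-space move of the TCP to a pose.
- bot.movel(position, rot=None, max_speed=150, threshold=None): straight line of the TCP; rot=None keeps the orientation; max_speed is the mean speed in mm/s. With threshold (N) it stops when the force on the tool has changed by that much, and returns True; else False.
- bot.move_j(angles): joint-space move.
- bot.grip(opening, effort=None): opening from 0.0 (shut) to 1.0 (fully open); effort is the grip in N (None keeps the last); returns when the fingers have stopped.
- bot.dwell(seconds).
- solve_ik(position, orientation): joint angles nearest the present ones, or None.
- bot.get_state(): the state.
- imaging.capture(name): name is "scene" or "top" or "wrist"; returns the picture (400x640x3 uint8, blue, green, red); there is no depth.
- imaging.camera_model(name): a dict with "K" (3x3 intrinsics, pixels), "position" and "rotation" of the camera in the world. Camera axes: x right, y up, looking along -z (the intrinsics and any distortion apply to the point x, -y, -z); pixel columns grow to the right and rows downward; lengths in mm; the calibration is good to about 2 mm. A picture is of the moment at which its call begins: read the wrist's pose just before it. camera_model takes no time and is no camera call; for the wrist camera it gives the pose at the moment of the call.
A pose or a line that the arm cannot do raises bot.IKError and nothing moves.
- bot.sign_off(): hands the job in; it is judged then, once.
The state is a dict: "t": time; "qpos": joint angles; "joint_velocities": joint speeds; "effort": joint torques, N m; "tcp_pos": TCP position; "orientation": TCP orientation; "contact_force": force on the tool from outside, world axes, zero at the start; "wrist_torque": the same for the moment, N m; "opening": opening from 0.0 (shut) to 1.0 (fully open); "gripper_force": force on a finger pad.
Only numpy, scipy, OpenCV 4.12 (cv2) and the standard library are available. Lean on these libraries where they do the work, as an engineer would, in place of code of your own. Each camera call takes 0.05 s, during which the arm holds its last target. There are 200 camera calls.

TASK

The customer's four old parts stand at the back of the bays of the exchange tray. Take the four clean replacements from the stock rack and set each one down, upright and without dropping it, in the bay of its old twin, on the tray floor in front of that part, so that both rows run in the same order. Leave the old parts and the cleaner bottle where they are.

Things in the scene. Friction and masses are not known exactly. Their poses are not given: they have to be found in the camera images.
- new_bearing: Clean wheel bearing: smooth thick ring 60 mm across, 36 mm high, bore 34 mm; 0.42 kg. In one of the stock rack's four bays (any order, 84 mm apart, floor at z = 12 mm, dividers 14 mm high, 6 and 10 mm lips 77 mm in front and behind). Origin: centre of its underside; z up; x to the rack's back, within 0.25 rad of world x; close fingers along x.
- new_pulley: Clean ribbed alternator pulley: disc 56 mm across, 32 mm high, grooved side, round nose on top up to 46 mm; 0.38 kg. In one of the stock rack's four bays (any order, 84 mm apart, floor at z = 12 mm, dividers 14 mm high, 6 and 10 mm lips 77 mm in front and behind). Origin: centre of its underside; z up; x to the rack's back, within 0.25 rad of world x; close fingers along x.
- new_sprocket: Clean toothed timing sprocket: 18 teeth round the side, 44 mm across the teeth, 30 mm high, bore 16 mm; 0.28 kg. In one of the stock rack's four bays (any order, 84 mm apart, floor at z = 12 mm, dividers 14 mm high, 6 and 10 mm lips 77 mm in front and behind). Origin: centre of its underside; z up; x to the rack's back, within 0.25 rad of world x; close fingers along x.
- new_coil: Clean ignition coil pack: block 40 mm (x) by 58 mm (y), 34 mm high, four round towers on top up to 52 mm; 0.34 kg. In one of the stock rack's four bays (any order, 84 mm apart, floor at z = 12 mm, dividers 14 mm high, 6 and 10 mm lips 77 mm in front and behind). Origin: centre of its underside; z up; x to the rack's back, within 0.25 rad of world x; close fingers along x.
- old_bearing: The customer's old wheel bearing, rusty or dusty brown, loose; same shape, size and origin as the clean one. Stands at the back of one of the exchange tray's four bays (any order), 120 mm along the tray's +x from the front place where its replacement belongs.
- old_pulley: The customer's old ribbed alternator pulley, rusty or dusty brown, loose; same shape, size and origin as the clean one. Stands at the back of one of the exchange tray's four bays (any order), 120 mm along the tray's +x from the front place where its replacement belongs.
- old_sprocket: The customer's old toothed timing sprocket, rusty or dusty brown, loose; same shape, size and origin as the clean one. Stands at the back of one of the exchange tray's four bays (any order), 120 mm along the tray's +x from the front place where its replacement belongs.
- old_coil: The customer's old ignition coil pack, rusty or dusty brown, loose; same shape, size and origin as the clean one. Stands at the back of one of the exchange tray's four bays (any order), 120 mm along the tray's +x from the front place where its replacement belongs.
- exchange_tray: Plywood tray with four bays side by side, an old part at the back of each. Origin: on the bench under the middle of the row of front places; z up, y along the row, x to the back, within 0.15 rad of world x. Floor at z = 12 mm; front places at x = 0, y = -126, -42, 42, 126 mm; bays 79 mm wide between dividers 14 mm high; 6 mm lip at x = -77 mm; old parts' middles at x = 120 mm.
- cleaner_bottle: A bystander: blue bottle of parts cleaner with a white label and a red cap, 60 mm across, 170 mm tall, upright on the bench to the right of the racks. Origin: centre of the underside.
There are look-alikes about, which are no part of the job. What is shaped like the old_sprocket but blue, orange or yellow is not meant.

How it is judged:
By the outcome, as a careful person would: the job done as asked, in the order asked, and still so for the second after the job is handed in, with the robot touching nothing.
It also fails if it takes over 112 s, if anything falls off the work surface, if the arm or the gripper's body presses on something with over 40 N, if the wrist force passes 120 N, or if a joint passes its speed limit or range.

## Working session

There is one attempt and no reset: what is moved stays moved. The work goes in short steps, each a Python script; the robot and the scene stay as the last script left them, time stands still between calls to the robot, and variables do not carry over. Pictures are saved under pics/ and viewed, at most 14 in all, crops included, and the job is handed in when it is done.

```bash
ls; mkdir -p pics
python3 - <<'E'
from bench import bot, solve_ik, imaging
import cv2
for n in ("scene","top"):
    cv2.imwrite(f"pics/{n}0.png",imaging.capture(n)); c=imaging.camera_model(n); print(n,c)
E
```

```text
pics
scene {'K': array([[374.36038597,   0.        , 319.43978833],
       [  0.        , 374.36038597, 198.36743233],
       [  0.        ,   0.        ,   1.        ]]), 'position': array([1245.11008905,   72.65262102,  999.92516446]), 'rotation': array([ 6.08273466e-01, -1.44244453e-03,  1.74544892e+00])}
top {'K': array([[380.05416909,   0.        , 320.01961755],
       [  0.        , 380.05416909, 201.19007169],
       [  0.        ,   0.        ,   1.        ]]), 'position': array([ 457.64291244,  -27.92941395, 1245.47663481]), 'rotation': array([ 0.11278787, -0.01929465, -1.59336093])}
```

View pics/top0.png

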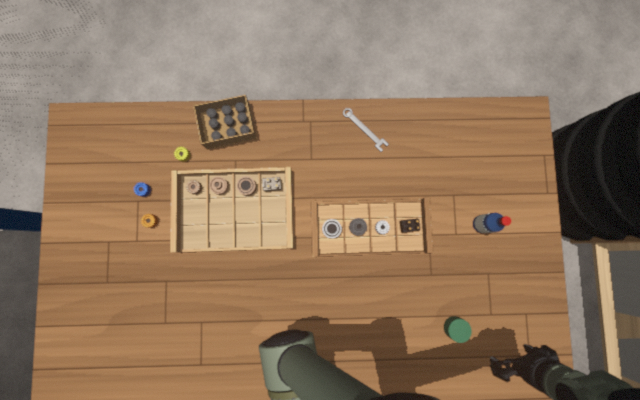

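View pics/scene0.png

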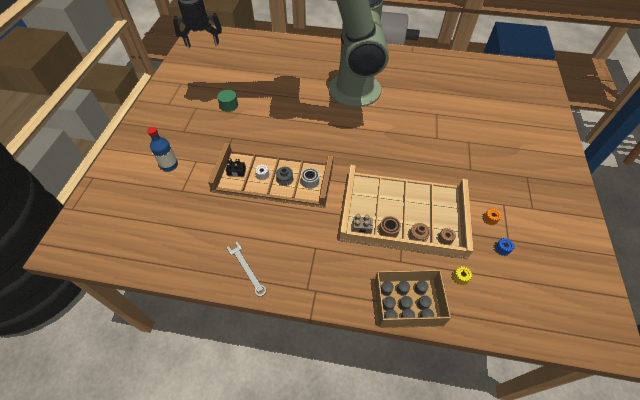

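The top view shows the tray at about (232,210). Its old parts sit at u = 194, 219, 246 and 272, with v≈186. The rack at about (371,227) holds, from left to right, bearing, pulley, sprocket and coil. The bottle is at (487,223). The two left-hand old parts need a closer look.

```bash
cat > h.py <<'E'
from bench import bot, solve_ik, imaging
import cv2, numpy as np
from scipy.spatial.transform import Rotation as Ro
def ray(cm,uv,z):
    p=np.atleast_2d(np.asarray(uv,float)); n=np.c_[p,np.ones(len(p))]@np.linalg.inv(cm["K"]).T
    d=(n*[1,-1,-1])@Ro.from_euler("xyz",cm["rotation"]).as_matrix().T
    o=np.asarray(cm["position"]); return o+d*((z-o[2])/d[:,2])[:,None]
def proj(cm,P):
    q=(np.atleast_2d(P)-cm["position"])@Ro.from_euler("xyz",cm["rotation"]).as_matrix()*[1,-1,-1]
    q=q@cm["K"].T; return q[:,:2]/q[:,2:]
E
python3 - <<'E'
from h import *
np.set_printoptions(precision=1,suppress=True)
c=imaging.camera_model("top")
print("parts rack",ray(c,[(332,229),(358,227),(382,227),(410,226)],45))
print("old",ray(c,[(194,186),(219,185),(246,185),(272,184)],45))
print("tray corners",ray(c,[(173,172),(291,169),(293,249),(172,251)],20))
print("bottle",ray(c,[(485,224)],100))
s=bot.get_state(); print(s["t"],s["tcp_pos"],s["orientation"])
w=imaging.camera_model("wrist"); print(w)
R=Ro.from_euler("xyz",s["orientation"]).as_matrix()
print("cam in tool",R.T@(w["position"]-s["tcp_pos"]),R.T@Ro.from_euler("xyz",w["rotation"]).as_matrix())
for p in [(430,-60,400),(470,200,400)]:
  for yaw in (1.57,0,-1.57,3.14): print(p,yaw,solve_ik(p,[np.pi,0,yaw]))
E
```

```text
parts rack [[ 504.   -90.    45. ]
 [ 508.5 -172.4   45. ]
 [ 506.9 -248.5   45. ]
 [ 508.1 -337.7   45. ]]
old [[649.7 344.7  45. ]
 [651.4 265.8  45. ]
 [649.7 180.3  45. ]
 [651.3  97.7  45. ]]
tray corners [[701.1 420.9  20. ]
 [703.8  37.9  20. ]
 [443.9  35.1  20. ]
 [446.4 418.8  20. ]]
bottle [[ 506.9 -552.7  100. ]]
0.1 [ 168.1 -523.1  207.9] [-3.1 -0.   0.3]
{'K': array([[296.6,   0. , 320.1],
       [  0. , 296.6, 194.4],
       [  0. ,   0. ,   1. ]]), 'position': array([ 242.8, -499.9,  374.6]), 'rotation': array([-0.3,  0. , -1.3])}
cam in tool [  78.3    0.5 -166.7] [[ 0.   1.   0.3]
 [ 1.  -0.  -0. ]
 [-0.   0.3 -1. ]]
(430, -60, 400) 1.57 [-0.3  0.  -0.1  1.5  0.   1.3]
(430, -60, 400) 0 [-0.3  0.  -0.1  1.5  0.   2.8]
(430, -60, 400) -1.57 [-0.3  0.  -0.1  1.5  0.  -1.9]
(430, -60, 400) 3.14 [-0.3  0.  -0.1  1.5  0.  -0.3]
(470, 200, 400) 1.57 [0.3 0.2 0.1 1.5 0.  1.8]
(470, 200, 400) 0 [ 0.3  0.2  0.1  1.5  0.  -2.9]
(470, 200, 400) -1.57 [ 0.3  0.2  0.1  1.5  0.  -1.3]
(470, 200, 400) 3.14 [0.3 0.2 0.1 1.5 0.  0.3]
```

Run:
```python
from h import *
import pickle
for n,p in (("rack",(420,-215,260)),("tray",(470,225,260))):
    bot.move_ptp(p,[np.pi,0,np.pi]); 
    bot.dwell(0.2)
    c=imaging.camera_model("wrist"); im=imaging.capture("wrist"); cv2.imwrite(f"pics/{n}1.png",im); pickle.dump(c,open(n+".pkl","wb"))
    print(bot.get_state()["t"],c["position"])
```

```text
2.1417 [ 341.94068626 -215.77717367  426.56702559]
4.0167 [392.45363938 223.86062741 426.69643733]
```

View pics/rack1.png

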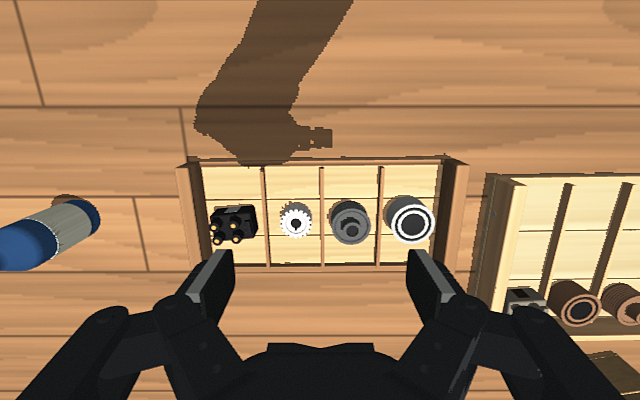

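View pics/tray1.png

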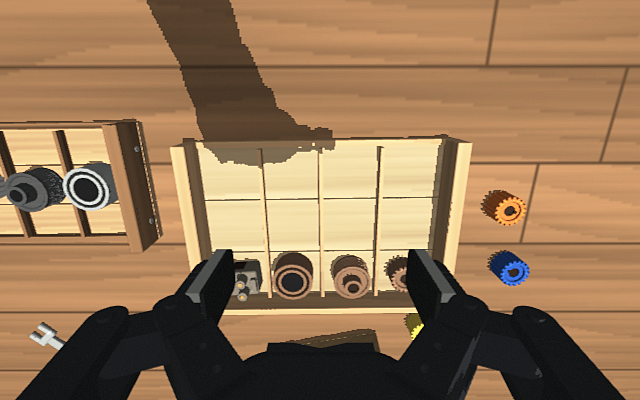

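The wrist views settle the order. The tray row from −y to +y is coil, bearing, pulley, sprocket, with old parts at u≈240, 293, 352 and 397. The rack row is coil (233,225), sprocket (296,222), pulley (350,222), bearing (410,222). I'll take enlarged crops to read exact pixels.

Run:
```python
import cv2
a=cv2.imread("pics/rack1.png")[150:280,195:445]; b=cv2.imread("pics/tray1.png")[130:325,170:480]
def g(im,u0,v0,s):
    o=cv2.resize(im,None,fx=s,fy=s,interpolation=cv2.INTER_CUBIC)
    for u in range((u0//20+1)*20,u0+im.shape[1],20): cv2.putText(o,str(u),(int((u-u0)*s),9),0,.33,(0,0,255),1); o[:14,int((u-u0)*s)]=(0,0,255)
    for v in range((v0//20+1)*20,v0+im.shape[0],20): cv2.putText(o,str(v),(0,int((v-v0)*s)),0,.33,(0,0,255),1)
    return o
cv2.imwrite("pics/rc.png",g(a,195,150,3.2)); cv2.imwrite("pics/tc.png",g(b,170,130,2.5))
```

```text
(no output)
```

View pics/rc.png

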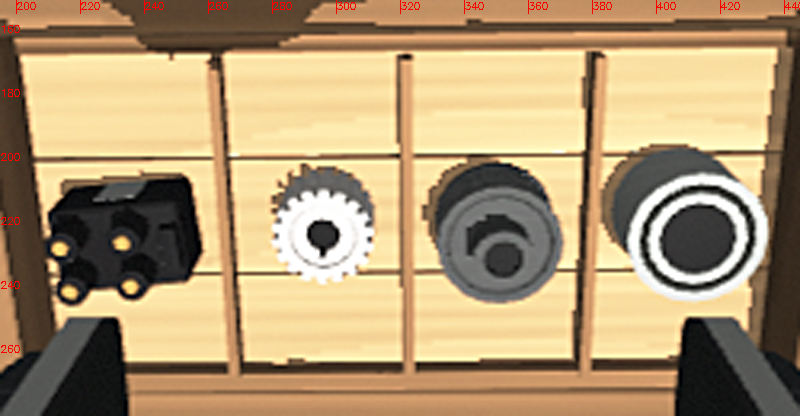

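View pics/tc.png

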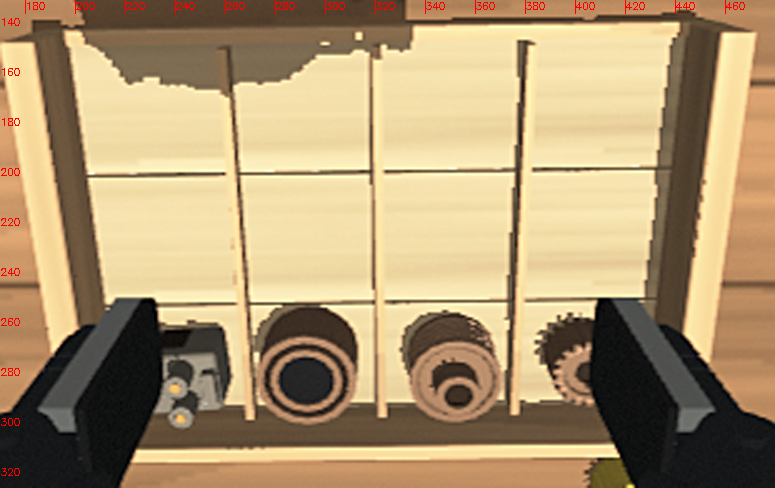

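Run:
```python
from h import *
import pickle
np.set_printoptions(precision=1,suppress=True)
c=pickle.load(open("rack.pkl","rb")); t=pickle.load(open("tray.pkl","rb"))
T=ray(c,[(213.75,227.8),(233.1,225.9),(216.9,240.9),(235.6,239.7)],64)[:,:2]
print("coil",T,T.mean(0)); 
d=[T[1]-T[0],T[3]-T[2]]; print([np.arctan2(-v[0],v[1]) for v in d],[np.arctan2(v[1],v[0]) for v in (T[2]-T[0],T[3]-T[1])])
print("spr",ray(c,(295.6,224.1),42),"pul",ray(c,(351.3,226.3),44),"bea",ray(c,(412.8,223.75),48))
print("rack div",ray(c,[(262,168.5),(321.5,167),(381.5,167),(268.5,267),(322.5,266.5),(377.5,266)],26))
print("oldb",ray(t,(292.8,281.6),48),"oldp",ray(t,(352,282.4),44))
D=ray(t,[(260,149.2),(320.8,148.4),(380.8,146.8),(270,297.2),(322.8,296),(376,294.8)],26);print(D)
print([np.arctan2(*(D[i+3]-D[i])[1::-1]) for i in range(3)])
```

```text
coil [[ 504.7 -357.5]
 [ 502.  -331.5]
 [ 524.  -355.3]
 [ 522.2 -329.9]] [ 513.2 -343.5]
[np.float64(0.10584059482791473), np.float64(0.07084024345825218)] [np.float64(0.11146301436846047), np.float64(0.0775445844861562)]
spr [[ 508.9 -250.3   42. ]] pul [[ 511.3 -172.1   44. ]] bea [[505.7 -87.6  48. ]]
rack div [[ 432.6 -296.    26. ]
 [ 430.5 -214.    26. ]
 [ 430.5 -131.3   26. ]
 [ 587.5 -295.2   26. ]
 [ 586.5 -212.1   26. ]
 [ 585.6 -127.6   26. ]]
oldb [[649.3 183.2  48. ]] oldp [[653.4 271.4  44. ]]
[[456.6 142.3  26. ]
 [455.5 224.6  26. ]
 [453.4 305.5  26. ]
 [693.1 143.6  26. ]
 [690.8 227.9  26. ]
 [688.5 312.5  26. ]]
[np.float64(0.005496878427853801), np.float64(0.014057944828587897), np.float64(0.029709358931505857)]
```

```bash
cat >> h.py <<'E'
TY=0.014; TO=np.array([530.,225.6])
def bay(y): return TO+np.array([-np.sin(TY),np.cos(TY)])*y
O=lambda yaw:[np.pi,0,np.pi/2+yaw]
def carry(name,xy,yaw,y,z=15,eff=70):
    bot.grip(1.0,eff) 
    bot.move_ptp([*xy,130],O(yaw)); bot.movel([*xy,z+12],max_speed=200)
    hit=bot.movel([*xy,z],max_speed=60,threshold=8)
    g=bot.get_state(); bot.grip(0.0,eff); s=bot.get_state()
    print(name,"hit",hit,"z",g["tcp_pos"].round(1) if hasattr(g["tcp_pos"],"round") else g["tcp_pos"],"open",s["opening"],"gf",s["gripper_force"])
    zt=s["tcp_pos"][2]
    bot.movel([*xy,150],max_speed=200); s=bot.get_state(); print(" lifted",s["opening"],s["contact_force"])
    p=bay(y); bot.move_ptp([*p,150],O(TY)); bot.movel([*p,zt+10],max_speed=200); bot.dwell(.2)
    h=bot.movel([*p,zt-2],max_speed=25,threshold=4); s=bot.get_state(); print(" down",h,s["tcp_pos"],s["opening"])
    bot.grip(1.0); bot.movel([*p,150],max_speed=200); print(" t",bot.get_state()["t"])
E
python3 - <<'E'
from h import *
np.set_printoptions(precision=1,suppress=True)
carry("bearing",(505,-88),0.01,-42)
c=imaging.camera_model("wrist");im=imaging.capture("wrist");cv2.imwrite("pics/b1.png",im)
cv2.imwrite("pics/t1.png",cv2.resize(imaging.capture("top")[150:270,160:440],None,fx=2.8,fy=2.8,interpolation=cv2.INTER_CUBIC))
E
```

```text
bearing hit False z [504.9 -88.   15.1] open 0.6604021573685617 gf 71.9715929031372
 lifted 0.6540941448805705 [-0.   0.2 -3.5]
 down True [530.7 183.7  16.4] 0.6533825754599091
 t 11.45
```

View pics/b1.png

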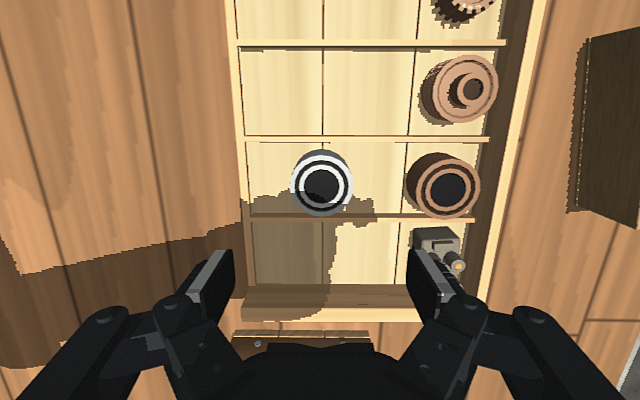

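The new bearing stands upright at (321,185) in the old bearing's bay, with the old one at (445,187). I'll measure the offset between them, then do the pulley.

```bash
sed -i 's/threshold=4); s=bot.get_state(); print(" down",h/threshold=7); s=bot.get_state(); print(" down",h,s["contact_force"]/' h.py
python3 - <<'E'
from h import *
np.set_printoptions(precision=1,suppress=True)
c=imaging.camera_model("wrist"); print(ray(c,[(321,185),(445,187)],48), ray(c,(467,89),44))
carry("pulley",(511,-172),0.01,42)
carry("sprocket",(508.5,-250),0.01,126)
im=imaging.capture("wrist");cv2.imwrite("pics/p1.png",im)
E
```

```text
[[529.9 184.5  48. ]
 [646.  184.5  48. ]] [[653.9 271.2  44. ]]
pulley hit False z [ 510.9 -172.    15.1] open 0.5910782152322689 gf 70.50365209579468
 lifted 0.44172317092686436 [-0.2 -0.4 -3.6]
 down True [-0.7  0.9  6.6] [530.3 268.1  21.1] 0.4422258717471943
 t 19.6833
sprocket hit False z [ 508.4 -250.    15.1] open 0.4501898380454403 gf 69.33212757110596
 lifted 0.4501233850561035 [-0.5  0.2 -3.5]
 down True [-0.5 -0.1  3.8] [528.3 351.7  16.1] 0.4441336275935783
 t 29.0667
```

View pics/p1.png

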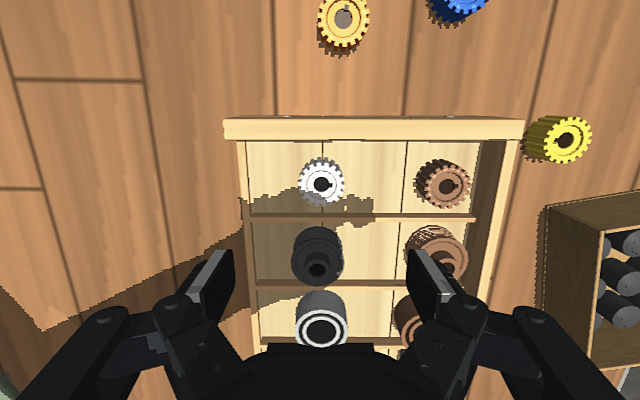

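The sprocket is in place at (321,184). The pulley at (318,255) slipped in the grasp, since the opening changed and it touched down 6 mm early. I'll place the coil, then look closely at the pulley.

Run:
```python
from h import *
np.set_printoptions(precision=1,suppress=True)
carry("coil",(513,-343),0.09,-126)
bot.move_ptp([530,200,190],O(0)); bot.dwell(.2)
im=imaging.capture("wrist");cv2.imwrite("pics/p2.png",im); cv2.imwrite("pics/p2c.png",cv2.resize(im[80:300,210:500],None,fx=2.6,fy=2.6,interpolation=cv2.INTER_CUBIC))
b=bay(42)
```

```text
coil hit False z [ 512.9 -343.    15.1] open 0.4409371553218357 gf 70.87621808052063
 lifted 0.4385551083537584 [-0.5 -0.6 -3. ]
 down True [ 1.3 -0.4  4.7] [531.9  99.6  15.7] 0.4405028453809445
 t 38.5417
```

View pics/p2c.png

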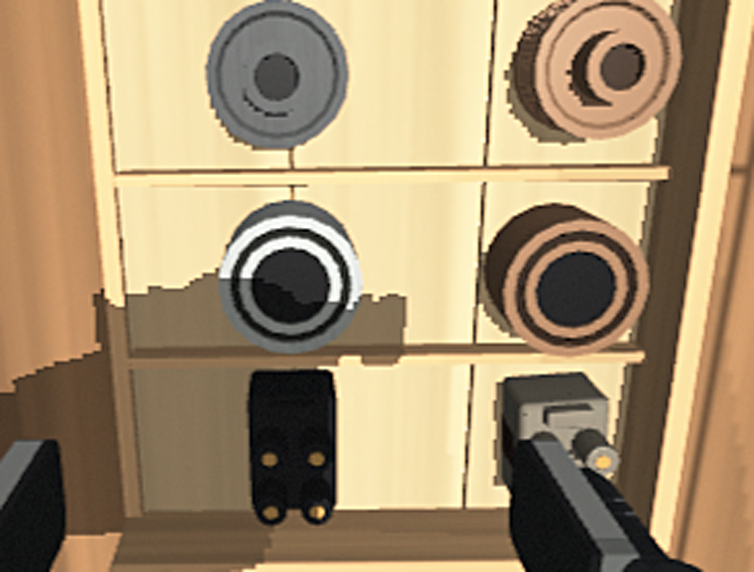

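The pulley (crop 277,76) stands upright, with its disc round and its nose concentric. The bearing and coil are upright too. Next I'll check the offsets from the bay places.

Run:
```python
from h import *
np.set_printoptions(precision=1,suppress=True)
c=imaging.camera_model("wrist"); f=lambda u,v:(210+u/2.6-.3,80+v/2.6-.3)
R=np.array([[np.cos(TY),np.sin(TY)],[-np.sin(TY),np.cos(TY)]])
for n,uv,z in (("pul",(278,75),44),("nose",(277,77),58),("pul_left",(207,75),44),("pul_right",(348,75),44),("bea",(290,287),48),("coilA",(270,486),64),("coilB",(316.5,486),64),("oldp",(612,68),44),("oldb",(577,288),48)):
    p=ray(c,f(*uv),z)[0]; print(n,p[:2],R@(p[:2]-TO))
print(bot.get_state()["t"])
bot.move_ptp([530,268,190],O(0)); bot.move_ptp([530,330,190],O(0)); bot.dwell(.2)
im=imaging.capture("wrist"); cv2.imwrite("pics/p3.png",cv2.resize(im[100:330,200:500],None,fx=2.6,fy=2.6,interpolation=cv2.INTER_CUBIC))
```

```text
pul [526.1 267.5] [-3.3 42. ]
nose [526.  267.2] [-3.5 41.7]
pul_left [498.5 267.5] [-30.9  42.4]
pul_right [553.3 267.5] [23.9 41.6]
bea [530.9 182.6] [  0.3 -43. ]
coilA [522.3  97.8] [  -9.5 -127.7]
coilB [542.4  97.8] [  10.6 -128. ]
oldp [655.5 270.1] [126.1  42.8]
oldb [650.6 182.2] [120. -45.]
39.3
```

View pics/p3.png

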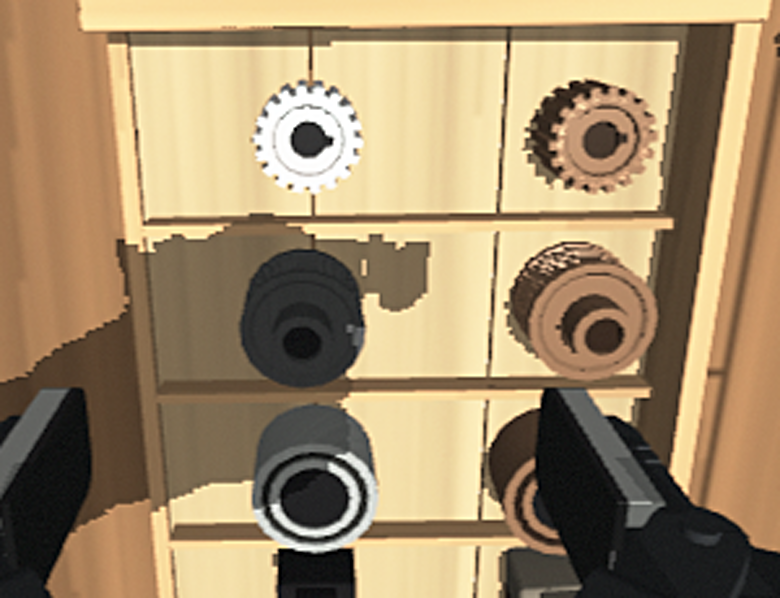

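All four replacements stand upright in front of their twins, within about 4 mm of their places. The old parts are where they were, so I'm handing in.

```bash
python3 -c "
from bench import bot
print(bot.sign_off())"
```

```text
the job is handed in; nothing more can be done
None
```

The job is handed in: all four clean parts stand upright in front of their old twins in the same order, but the pulley slipped or tilted a few millimetres in the grip on the way and now stands about 3 mm off its place.

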